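Start the water-resistance test on a sports watch

ROBOT

A 6-joint arm with a two-finger parallel gripper is mounted at the origin on the work surface. World frame = base frame: x ahead of the robot, y to its left, z up, the work surface at z = 0. Lengths are in m, angles in rad, forces in N, time in s.
With the tool pointing down it reaches from about 0.425 to 0.95 m from the base axis. Payload 3.5 kg.
Tool frame: the origin (TCP) lies at the very end of the fingers, on their centre line; the grasp point (between the pads) lies 19 mm behind it; z points along the fingers, y is the direction in which the jaws open and shut (so a half turn about z gives the same grasp; the last joint's range is limited). The gripper opens to 85 mm and grips with 20 to 120 N. Pads are 22 mm wide; open, the fingers measure 114 mm over their backs; the gripper's body (76 mm by 85 mm) begins 54 mm behind the grasp point. The pads swing forward as they close: fully open they stand 13 mm farther back than shut.
Start: joints at [1.161, 0.286, 1.577, -0, 1.279, -0.15], TCP at [0.173, 0.652, 0.199] pointing down, gripper open.
Joint ranges: [-2.77, 2.77], [-0.9, 2.22], [0.21, 2.48], [-1.53, 4.67], [0.24, 2.81], [-2.84, 2.84]. Speed limits (rad/s): [2.79, 2.79, 3.14, 3.14, 3.14, 3.14].

INTERFACE

Orientations are given as a unit quaternion [x, y, z, w].
In Python, from plant import ctrl, eyes, ticket gives the robot as it stands.
- The arm moves only by the tool send_rows, never from a script. Its arguments are lists of equal length, an entry for each row: "translation": the shift along the tool's x, y, z in units of 30 mm (1.0 is 30 mm), a list of three; "rotation": the turn, a rotation vector about the tool's x, y, z in units of 5 degrees (1.0 is 5 degrees), a list of three; "grip": the finger opening in mm, from 0 to 85.4. A call has 1 to 5 rows; each row shifts and turns the commanded pose from where the row before left it, along the tool's axes as they then stand; what a row does not reach is not made up. A row lasts 1/8 s, in which the tool goes at most 62.5 mm and 10.7 degrees, less where a joint would pass 70% of its speed; a pose out of reach is approached as far as the arm can. A call is refused whole if a number of a shift passes 1 or a number of a turn 1, either way. A call with a gripper value outside its range is refused whole. The fingers move at their own pace and stop on an object; "squeeze" is the grip in N (left out, the last holds). Time passes only in rows, so rows that do not move let the fingers close. It gives the time, the measured TCP pose, the force and the opening at its end, in the units of the state.
- ctrl.get_state(): the state, without advancing time (a new reading comes with each control period).
- eyes.read_camera(name): name is "side" or "top"; returns a dict with "image" (384x512x3 uint8, blue, green, red), "mtx" (3x3 intrinsics, pixels), "xyz" and "orientation" of the camera in the world. Camera axes: x right, y down, z forward; pixel columns grow to the right and rows downward; lengths in m; the calibration is good to about 2 mm. A picture is of the moment at which its call begins. There is no depth.
- ticket.sign_off(): hands the job in, once; it reports no verdict.
The state is a dict: "time": time; "qpos": joint angles; "dq": joint speeds; "joint_efforts": joint torques, N m; "eef_pos": TCP position; "tcp_rot": TCP orientation; "contact_force": force on the tool from outside, world axes, zero at the start; "wrist_torque": the same for the moment, N m; "opening": opening from 0.0 (shut) to 1.0 (fully open).
Only numpy, scipy, OpenCV 4.12 (cv2) and the standard library are available. Lean on these libraries where they do the work, as an engineer would, in place of code of your own. Each camera call takes 0.05 s, during which the arm holds its last target. There are 200 camera calls.

TASK

The gunmetal sports watch has its new battery and already sits in the chamber of the water-resistance tester. With the fingertips only, gently push the tester's clear hinged lid down until it is fully closed, and only then press the green start key lightly until it is down, let it spring back, and withdraw clear. Nothing needs gripping: lift nothing, do not press the yellow or red key, and leave the watch and everything else on the counter where it is.

Things in the scene. Friction and masses are not known exactly. Their poses are not given: they have to be found in the camera images.
- tester: Fixed water-resistance tester, light grey, 190 (x) x 300 (y) x 95 mm high. Origin: centre of its underside; x points to its back (hinge side), y to the chamber side, z up. Flat top: watch chamber (112 mm wide) centred at x -8, y +78 mm; three keys at x -50 mm: yellow at y -25, green at y -70, red at y -115 mm. The display behind them rises under 12 mm above the top.
- lid (a joint): Opening angle of the chamber lid in rad: 0 shut, flat on the chamber; 1.0 to 1.35 at the start (nearly upright); stop at 1.45. It turns about the tester's y direction. Hinge friction holds it above about 0.65 rad; below that it sinks shut slowly by its own weight, damped. Pushing the tab across its face takes 1 to 2 N; shut, it stops hard.
- lid_hinge (a point): Point on the lid's hinge axis, in the middle of the lid's width: at x +67, y +78, z +97 mm in the tester's frame. It turns with the lid: with the lid shut its axes are the tester's, x to the back and z up.
- lid_tab (a point): Centre of the outer (top) face of the lid's black finger tab, 150 mm from the hinge axis and 13 mm to its outer side; z axis: outward normal. Tab 36 mm wide (y), 10 mm thick, its end 163 mm from the axis. Lid: clear disc in an aluminium ring, 132 mm wide, 12 mm thick, centred 75 mm from the axis. Open, the tab is on top and the outer face looks to the tester's back (+x) and up.
- green_key_top (a point): Centre of the top of the green start key, a round key of 20 mm diameter standing 10 mm above the tester's flat top; z axis up. Neighbouring keys are 45 mm away, centre to centre.
- green_key (a joint): Travel of the green key in m: 0 up, 0.005 at the bottom stop; it counts as pressed from 0.0025. A spring: 0.8 N to start, 0.8 N per mm, 4.8 N at the stop; springs back when released.
- yellow_key_top (a point): Centre of the top of the yellow key (same size as the green key); not to be pressed.
- yellow_key (a joint): Travel of the yellow key in m, 0 up; must stay up.
- red_key_top (a point): Centre of the top of the red key (same size as the green key); not to be pressed.
- red_key (a joint): Travel of the red key in m, 0 up; must stay up.
- sports_watch: Gunmetal sports watch, case 43 mm across and 12 mm thick with a black rubber strap hanging open either side; loose, its case resting on the 32 mm wide stand in the chamber with its glass up, about 4 mm below the top of the housing. Origin: centre of the case back, 79 mm above the counter. Stays where it is.
- amber_jar: Amber glass jar with a black lid, 54 mm diameter, 62 mm high; origin: centre of its underside. Leave alone.
- case_clamp: Steel watch case clamp: base 92 x 50 mm with two jaws and a screw knob, 38 mm high; origin: centre of its underside. Leave alone.
- tweezer_case: Tortoiseshell tweezer case, 148 mm long (its x) by 27 by 15 mm, lying flat; origin: centre of its underside. Leave alone.
- loupe: Black eye loupe, 38 mm diameter, 30 mm high; origin: centre of its underside. Leave alone.
- dress_watch: Gold-coloured watch with a brown strap on a cream cushion 40 x 58 mm, 44 mm high in all; origin: centre of its underside. Leave alone.
- parts_tray: White divided tray of button cells and gaskets, 90 x 130 x 18 mm; origin: centre of its underside. Leave alone.
- screwdriver: Small steel watch screwdriver, 105 mm long (its x), 10 mm thick, lying on the counter; origin: near its middle, on the counter. Leave alone.
Things that resemble listed ones, but are neither listed nor needed, are in the scene too. What is shaped like the sports_watch but purple or turquoise is not meant.

How it is judged:
On the way, in this order (a step that is already met when the one before it is completed fails the run):
1. the chamber lid is fully closed (value of joint lid below 0.04 rad and value of joint green_key below 0.001 m), for 0.2 s.
2. the green key is pressed by the fingertips with the lid closed (value of joint green_key above 0.0025 m and value of joint lid below 0.04 rad and contact force between the fingers and green_key above 0.5 N), for 0.05 s.
At the end, for the whole second after the job is handed in: The lid is closed (within 0.04 rad), the green key has been pressed at least 2.5 mm after that and is up again, as are the yellow and red keys (within 1 mm); the sports watch has not moved by more than 6 mm nor anything else on the counter by more than 12 mm (all of step 1 and value of joint each of yellow_key, red_key below 0.001 m and distance of sports_watch from where it was at the start of the episode below 0.006 m and linear speed of sports_watch below 0.02 m/s and distance of each of amber_jar, case_clamp, tweezer_case, loupe, dress_watch, parts_tray, screwdriver from where it was at the start of the episode below 0.012 m); the robot touches nothing.
It fails at once if the green key is pressed before the lid is closed (value of joint green_key above 0.0015 m and value of joint lid above 0.06 rad).
It fails at once if the yellow or the red key is pressed (value of joint any of yellow_key, red_key above 0.0015 m).
It fails at once if rough handling: the lid slammed (over 4 rad/s), the green key pressed with over 30 N, the tester or lid pushed with over 60 N, or touched with more than the fingers (velocity of joint lid below -4 rad/s or contact force between anything else and green_key above 30 N or contact force between the fingers and tester above 60 N or contact force between the arm and tester above 5 N).
It fails at once if the sports watch is touched or shifted (distance of sports_watch from where it was at the start of the episode above 0.006 m or contact force between any of the fingers, the arm and sports_watch above 1 N).
It fails at once if something else on the counter is shifted or lifted (distance of any of amber_jar, case_clamp, tweezer_case, loupe, dress_watch, parts_tray, screwdriver from where it was at the start of the episode above 0.012 m).
It also fails if it takes over 40 s, if anything falls off the work surface, if the arm or the gripper's body presses on something with over 40 N, if the wrist force passes 120 N, or if a joint passes its speed limit or range.

## Working session

There is one attempt and no reset: what is moved stays moved. The work goes in short steps, Python scripts to look and compute and a tool call to move; the robot and the scene stay as the last step left them, time stands still between calls to the robot, and variables do not carry over. Pictures are saved under pics/ and viewed, about 8 in all and at most 12, crops included, and the job is handed in when it is done.

Besides the shell and the picture viewer there is one more tool, called after "Request:" as name(argument=value, ...) on one line, values as JSON. send_rows: Moves the arm, as the interface text tells. Its arguments: {"type":"object","properties":{"translation":{"type":"array"},"rotation":{"type":"array"},"grip":{"type":"array"},"squeeze":{"type":"number"}},"required":["translation","rotation","grip"]}

```bash
mkdir -p pics; cat > h.py <<'E'
from plant import ctrl, eyes, ticket
import numpy as np, cv2
from scipy.spatial.transform import Rotation as R
def cam(n,save=None):
    c=eyes.read_camera(n)
    if save: cv2.imwrite('pics/'+save,c['image'])
    return c
def proj(c,p):
    q=R.from_quat(c['orientation']).inv().apply(np.atleast_2d(p)-c['xyz'])
    u=q@np.array(c['mtx']).T
    return u[:,:2]/u[:,2:]
def onz(c,uv,z):
    d=R.from_quat(c['orientation']).apply(np.linalg.inv(c['mtx'])@[uv[0],uv[1],1])
    o=np.array(c['xyz']); return o+d*(z-o[2])/d[2]
E
python3 - <<'E'
from h import *
for n in('top','side'):
    c=cam(n); cv2.imwrite(f'pics/{n}0.png',cv2.resize(c['image'],(800,600),interpolation=cv2.INTER_CUBIC)); print(n,c['xyz'],c['orientation'],c['mtx'])
s=ctrl.get_state(); print(s)
E
```

```text
top [0.35488737 0.04403494 1.04640402] [-0.70362556  0.70544493 -0.06777808  0.05162024] [[386.21883291   0.         261.16839101]
 [  0.         386.21883291 189.82777851]
 [  0.           0.           1.        ]]
side [ 0.22579687 -0.75824779  0.69373585] [ 0.87397047 -0.15595812  0.08010996 -0.45324947] [[430.429218     0.         259.06200102]
 [  0.         430.429218   193.32993806]
 [  0.           0.           1.        ]]
{'time': 0.1, 'qpos': array([ 1.16098728e+00,  2.87132596e-01,  1.57804106e+00, -1.34304690e-06,
        1.27859701e+00, -1.50015301e-01]), 'dq': array([ 0.00069666, -0.00131741, -0.0040124 , -0.00035963, -0.00116382,
       -0.0003336 ]), 'joint_efforts': array([ 8.28360244e-04, -4.07294261e+01, -2.93699205e+01, -1.29828204e-04,
        3.33083866e-03, -1.99867195e-06]), 'eef_pos': array([0.17310789, 0.65173538, 0.19784289]), 'tcp_rot': array([ 1.29531616e-01,  9.91574694e-01, -1.04680112e-03, -3.00243773e-04]), 'contact_force': array([-0.65404167, -0.38854119,  0.4053173 ]), 'wrist_torque': array([ 0.02061577, -0.01286197, -0.00173462]), 'opening': 0.9996463805112998}
```

View pics/top0.png

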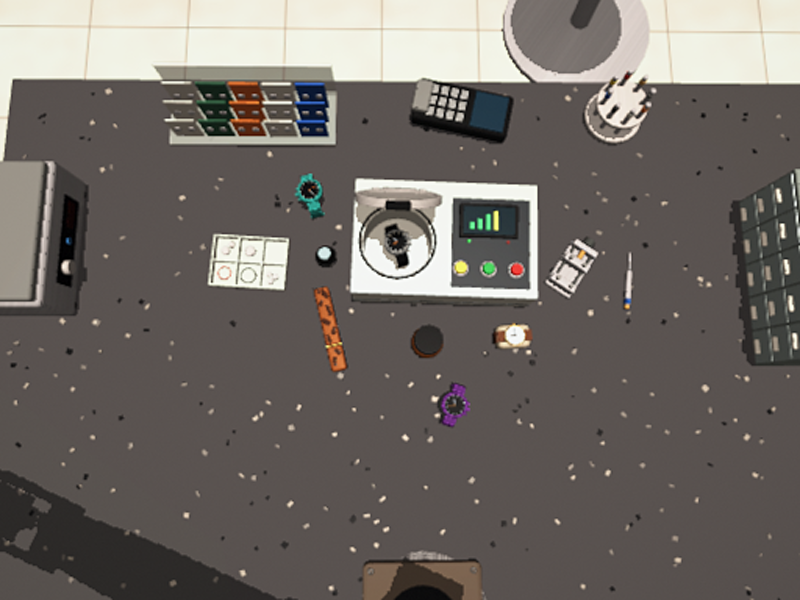

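View pics/side0.png

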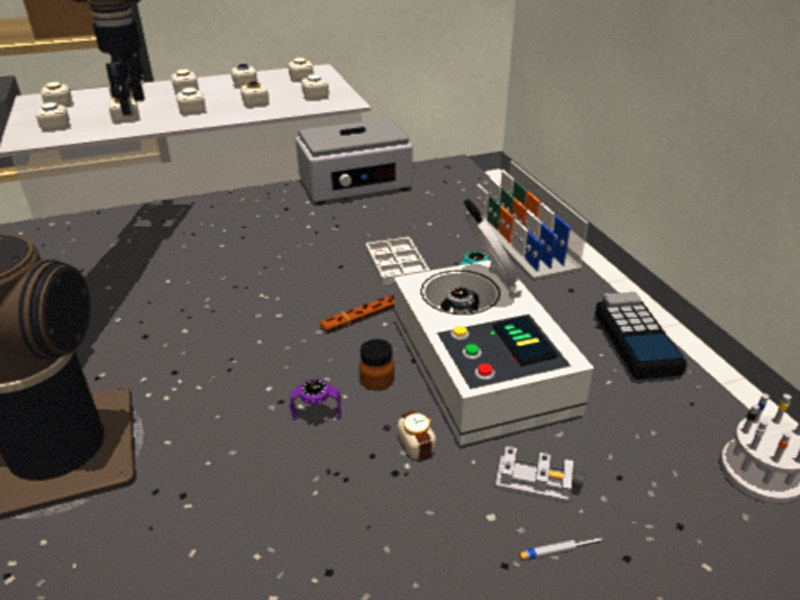

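The tester is the only one of its kind. The keys are at top px (460,268), (488,268) and (516,269), and side px (460,331), (472,350) and (485,370). The lid tab is at top (398,206) and side (474,210). The watch in the chamber is the gunmetal one; the purple and turquoise ones are decoys outside it.

```bash
cat > fit.py <<'E'
from h import *
from scipy.optimize import least_squares
ct,cs=cam('top'),cam('side')
k=lambda U:(np.array(U)+.5)*.64-.5
kz=[[-.05,-.025,.105],[-.05,-.07,.105],[-.05,-.115,.105]]
T=kz+[[.095,.15,.095],[.095,-.15,.095],[-.095,.15,.095],[-.095,-.15,.095]]
tU=k([[460,267.5],[488.5,267.5],[516.5,269],[355,179.5],[538,185],[351,297],[537,301]])
sU=k([[460,331],[472,350],[485,370]])
def tp(p,P): return R.from_euler('z',p[2]).apply(P)+[p[0],p[1],0]
def tab(a): # lid rotates about y; closed tab at hinge + (-.15,0,.013)
    return np.array([.067,.078,.097])+R.from_euler('y',a).apply([-.15,0,.010])
def res(p):
    r=[proj(ct,tp(p,T))-tU, proj(cs,tp(p,kz))-sU, proj(ct,tp(p,tab(p[3])))-k([398,206]),proj(cs,tp(p,tab(p[3])))-k([474,210])]
    return np.concatenate([x.ravel() for x in r])
f=least_squares(res,[.6,0,0,1.1],loss='soft_l1'); p=f.x
print(p,np.round(res(p),1))
print('green',tp(p,kz)[1],'tab',tp(p,tab(p[3])),'hinge',tp(p,[.067,.078,.097]))
im=cv2.resize(cs['image'][100:300,200:400],(600,600),interpolation=cv2.INTER_CUBIC)
it=cv2.resize(ct['image'][105:200,215:350],(0,0),fx=5,fy=5,interpolation=cv2.INTER_CUBIC)
for c,i,o,s in((cs,im,(200,100),3),(ct,it,(215,105),5)):
    for q in proj(c,tp(p,T+[tab(p[3]),[-.008,.078,.091]])):
        cv2.circle(i,tuple(int(v) for v in ((q-o+.5)*s)),3,(255,0,255),1)
cv2.imwrite('pics/f_s.png',im);cv2.imwrite('pics/f_t.png',it)
E
python3 fit.py
```

```text
[ 0.6138741  -0.03942125 -0.02716798  1.10034394] [ 0.9 -0.   0.6  0.5  0.6  0.   0.4  0.4 -0.9  0.3  0.2 -2.3  0.7 -1.7
 -0.7 -1.5 -0.5 -1.7 -0.2 -1.6  0.3 -0.7 -0.9  0.1]
green [ 0.56199103 -0.10803719  0.105     ] tab [0.62391022 0.03833481 0.23523739] hinge [0.68296822 0.03672993 0.097     ]
```

View pics/f_s.png

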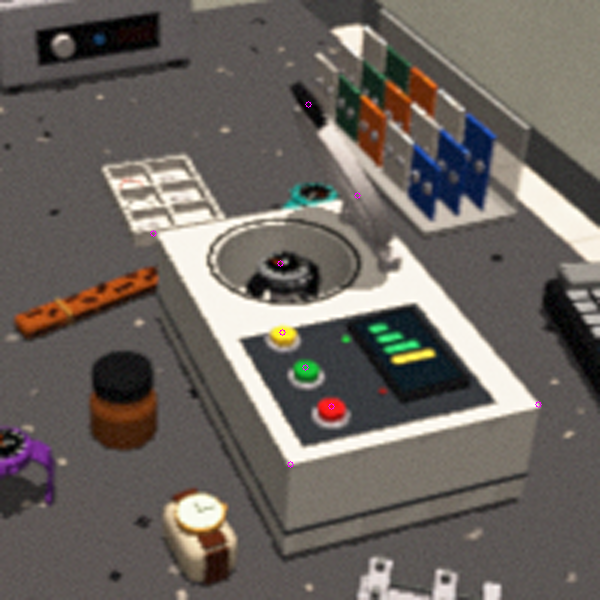

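View pics/f_t.png

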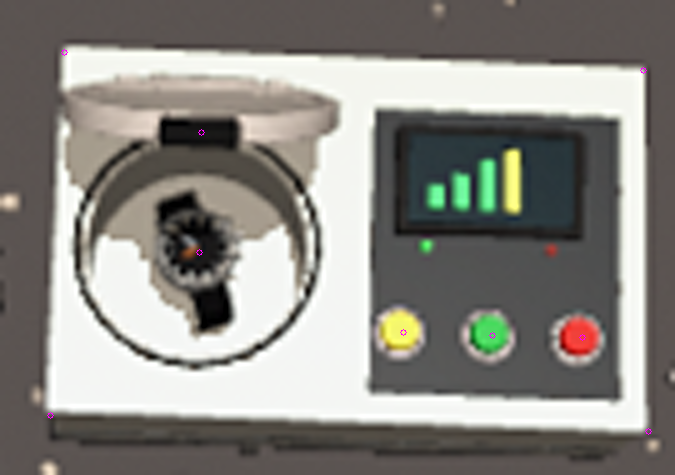

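The fit matches both views: yaw -1.6°, lid about 1.1 rad. I'll close the fingers, lift, align with the tester and go behind the tab.

Request:
send_rows(translation=[[0, 0, -1], [0, 0, -1], [0, 0, -1], [0, 0, -1], [0, 0, 0]], rotation=[[0, 0, -0.9], [0, 0, -0.9], [0, 0, -0.87], [0, 0, 0], [0, 0, 0]], grip=[0, 0, 0, 0, 0], squeeze=20)

```text
time: 0.82
eef_pos: [0.1738, 0.6535, 0.3226]
tcp_rot: [0.013, 1.0, 0.003, 0.001]
contact_force: [-0.1, 0.6, -0.3]
opening: 0.001
```

Request:
send_rows(translation=[[-0.94, -1, 0], [-0.94, -1, 0], [-0.94, -1, 0], [-0.94, -1, 0], [-0.94, -1, 0]], rotation=[[0, 0, 0], [0, 0, 0], [0, 0, 0], [0, 0, 0], [0, 0, 0]], grip=[0, 0, 0, 0, 0])

```text
time: 1.45
eef_pos: [0.3105, 0.497, 0.3166]
tcp_rot: [0.013, 1.0, -0.001, -0.001]
contact_force: [0.5, 0.3, 0.5]
opening: 0.001
```

Request:
send_rows(translation=[[-0.94, -1, 0], [-0.94, -1, 0], [-0.94, -1, 0], [-0.94, -1, 0], [-0.94, -1, 0]], rotation=[[0, 0, 0], [0, 0, 0], [0, 0, 0], [0, 0, 0], [0, 0, 0]], grip=[0, 0, 0, 0, 0])

```text
time: 2.08
eef_pos: [0.4473, 0.3434, 0.3166]
tcp_rot: [0.013, 1.0, -0.001, -0.001]
contact_force: [-0.0, -0.3, 0.3]
opening: -0.0
```

Request:
send_rows(translation=[[-0.94, -1, 0], [-0.94, -1, 0], [-0.94, -1, 0], [-0.94, -1, 0], [-0.94, -1, 0]], rotation=[[0, 0, 0], [0, 0, 0], [0, 0, 0], [0, 0, 0], [0, 0, 0]], grip=[0, 0, 0, 0, 0])

```text
time: 2.7
eef_pos: [0.5842, 0.19, 0.3165]
tcp_rot: [0.013, 1.0, -0.0, -0.002]
contact_force: [-0.8, 0.5, 0.6]
opening: 0.004
```

Request:
send_rows(translation=[[-0.94, -1, 0], [-0.94, -1, 0], [-0.94, -1, 0], [-0.94, -1, 0], [-0.94, -1, 0]], rotation=[[0, 0, 0], [0, 0, 0], [0, 0, 0], [0, 0, 0], [0, 0, 0]], grip=[0, 0, 0, 0, 0])

```text
time: 3.32
eef_pos: [0.7212, 0.0364, 0.3162]
tcp_rot: [0.013, 1.0, 0.0, -0.002]
contact_force: [-0.6, 0.3, -0.6]
opening: -0.002
```

Request:
send_rows(translation=[[0, 0, 0.9], [0, 0, 0.9], [0, 0, 0.8], [0.5, 0, 0], [0.5, 0, 0]], rotation=[[0, 0, 0], [0, 0, 0], [0, 0, 0], [0, 0, 0], [0, 0, 0]], grip=[0, 0, 0, 0, 0])

```text
time: 3.95
eef_pos: [0.6894, 0.0383, 0.2373]
tcp_rot: [0.013, 1.0, 0.0, -0.003]
contact_force: [-0.5, -0.2, 0.8]
opening: 0.004
```

```bash
python3 - <<'E'
from h import *
c=cam('side');t=cam('top')
a=cv2.resize(c['image'][60:200,230:370],(560,560),interpolation=cv2.INTER_CUBIC)
print(ctrl.get_state()['eef_pos'],proj(c,ctrl.get_state()['eef_pos']))
b=cv2.resize(t['image'][100:200,210:350],(560,400),interpolation=cv2.INTER_CUBIC)
cv2.imwrite('pics/a1.png',a); cv2.imwrite('pics/a1t.png',b)
E
```

```text
[0.68931872 0.03844687 0.2386348 ] [[327.91393621 128.43390896]]
```

View pics/a1.png

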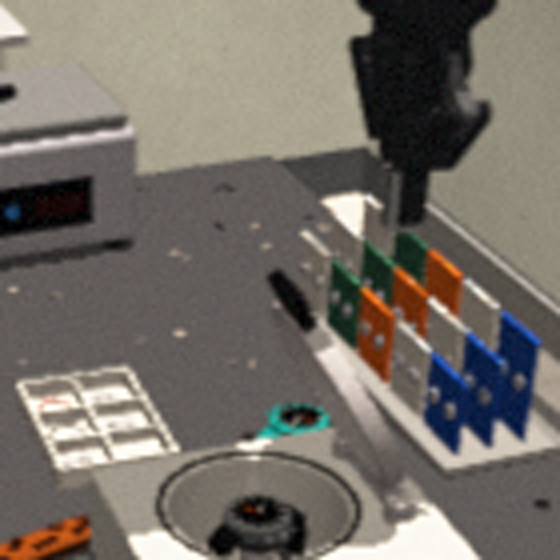

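The tab is seen at crop (290,297). The fingertip's end appears at about (408,220), while the TCP projects to (392,274). I'll check this against the start picture and the top view.

```bash
python3 - <<'E'
from h import *
c=cam('side');t=cam('top')
e=ctrl.get_state()['eef_pos']
print('start TCP in side0 px(800):',(proj(c,[.173,.6517,.198])+.5)/.64)
print('now side',proj(c,e),'top',proj(t,e))
s0=cv2.imread('pics/side0.png')[0:140,60:200]
a=cv2.resize(s0,(400,400),interpolation=cv2.INTER_CUBIC)
b=cv2.resize(t['image'][90:190,220:320],(400,400),interpolation=cv2.INTER_CUBIC)
q=(proj(t,e)[0]-[220,90]+.5)*4; cv2.circle(b,tuple(q.astype(int)),3,(255,0,255),1)
q=((proj(c,[.173,.6517,.198])[0]+.5)/.64-[60,0])*400/140; cv2.circle(a,tuple(q.astype(int)),3,(255,0,255),1)
cv2.imwrite('pics/a2.png',np.hstack([a,b]))
E
```

```text
start TCP in side0 px(800): [[139.2437411 130.6454315]]
now side [[328.49693049 127.97408113]] top [[254.83014294 101.28768234]]
```

View pics/a2.png

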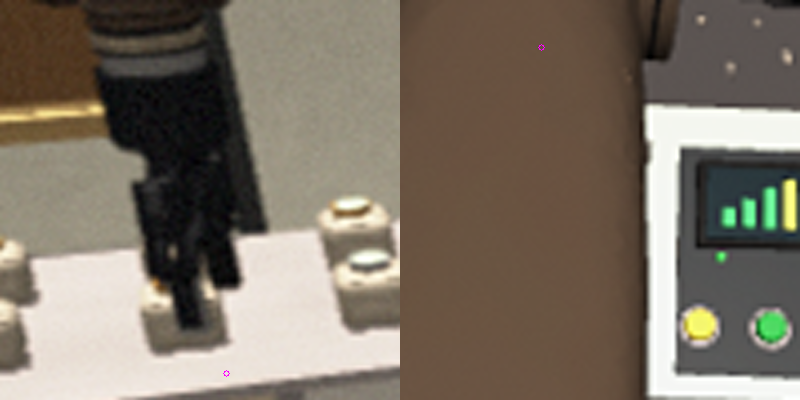

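```bash
python3 - <<'E'
from h import *
c=cam('side','sideB.png'); e=ctrl.get_state()
a1=cv2.resize(cv2.imread('pics/a1.png'),(140,140),interpolation=cv2.INTER_AREA)
print('stale?',np.abs(a1.astype(int)-c['image'][60:200,230:370]).mean(), e['eef_pos'],e['time'])
s0=cv2.resize(cv2.imread('pics/side0.png'),(512,384),interpolation=cv2.INTER_AREA)
d=np.abs(s0.astype(int)-c['image']).sum(2)>60
for r in range(96,136,2): print(r,np.where(d[r,300:360])[0]+300)
print(proj(c,e['eef_pos']+np.array([[0,0,0],[0,0,.03],[0,0,.06],[.02,0,0],[0,.02,0]])))
E
```

```text
stale? 3.195544217687075 [0.69101128 0.03822454 0.24001263] 4.2
96 [325 326 327 328 329 330 331 332 333 334 335 336 337 338 339 340 341 342
 343 344 345 346 347]
98 [325 326 327 328 329 330 331 332 333 334 335 336 337 338 339 340 341 342
 343 344 345]
100 [327 328 329 330 331 332 333 334 335 336 337 338 339 340 341 342 343 344]
102 [327 328 329 330 331 332 333 334 335 336 337]
104 [327 328 329 330 331 332 333 334 335 336 337]
106 [329 330 331 332 333 334 335 336 337]
108 [327 330 331 332 333 334 335 336 337]
110 [311 323 330 331 332 333 334 335 336 337]
112 [325 326 327 330 331 332 333 334 335 336]
114 [326 327 328 329 330 331 332 333 334 335]
116 []
118 [306]
120 [348]
122 []
124 []
126 []
128 []
130 [346]
132 [349]
134 []
[[328.66092206 127.8257005 ]
 [329.86337898 115.9768608 ]
 [331.1087478  103.70517337]
 [336.27901792 126.48500046]
 [324.69571846 124.24554041]]
```

The fingertips show about 30 mm above the reported TCP (tip at px (332,114), predicted (329,128)). Lowering 30 mm keeps the fingertips behind the lid whichever is right. After that I push gently and watch.

Request:
send_rows(translation=[[0, 0, 0.5], [0, 0, 0.5], [0.5, 0, 0], [0.5, 0, 0], [0, 0, 0]], rotation=[[0, 0, 0], [0, 0, 0], [0, 0, 0], [0, 0, 0], [0, 0, 0]], grip=[0, 0, 0, 0, 0])

```text
time: 4.82
eef_pos: [0.6602, 0.0392, 0.2096]
tcp_rot: [0.013, 1.0, 0.0, -0.001]
contact_force: [0.1, 0.2, 0.3]
opening: -0.001
```

```bash
python3 - <<'E'
from h import *
c=cam('side','sideC.png'); e=ctrl.get_state()
print(e['eef_pos'],e['contact_force'],proj(c,e['eef_pos']))
a=cv2.resize(c['image'][80:200,240:360],(600,600),interpolation=cv2.INTER_CUBIC)
cv2.imwrite('pics/a3.png',a)
E
```

```text
[0.66084831 0.03906833 0.21005062] [ 0.39425649  0.1625053  -0.64505249] [[315.87725528 141.20989158]]
```

View pics/a3.png

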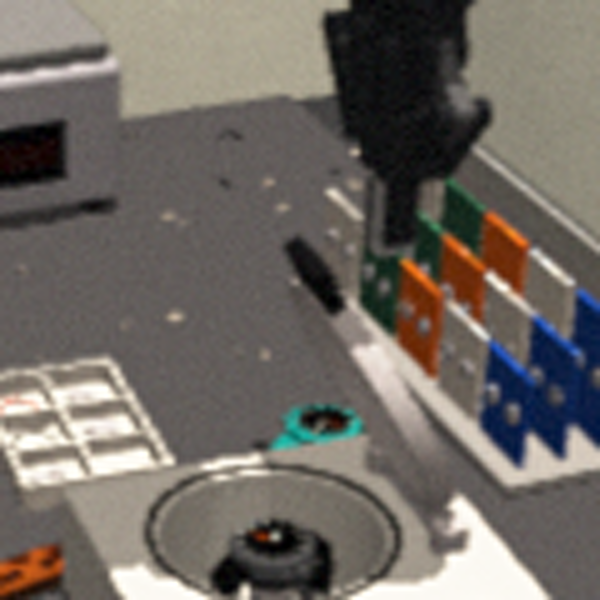

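The tip's end is at crop (395,250), level with the upper part of the tab (287–340, 240–308), and there's no contact yet. I'll go 6 mm lower and then forward to contact.

Request:
send_rows(translation=[[0.3, 0, 0.2], [0.4, 0, 0], [0.3, 0, 0], [0.2, 0, 0], [0, 0, 0]], rotation=[[0, 0, 0], [0, 0, 0], [0, 0, 0], [0, 0, 0], [0, 0, 0]], grip=[0, 0, 0, 0, 0])

```text
time: 5.5
eef_pos: [0.6247, 0.0401, 0.2056]
tcp_rot: [0.013, 1.0, -0.0, 0.0]
contact_force: [0.7, -0.2, 1.2]
opening: -0.002
```

Request:
send_rows(translation=[[0.45, 0, 0.23], [0.45, 0, 0.23], [0, 0, 0]], rotation=[[0, 0, 0], [0, 0, 0], [0, 0, 0]], grip=[0, 0, 0])

```text
time: 5.88
eef_pos: [0.5974, 0.0408, 0.1908]
tcp_rot: [0.013, 1.0, 0.0, -0.001]
contact_force: [-0.4, 0.5, -0.0]
opening: 0.001
```

```bash
python3 - <<'E'
from h import *
c=cam('side','sideD.png'); e=ctrl.get_state()
print(e['eef_pos'],e['contact_force'],proj(c,e['eef_pos']))
a=cv2.resize(c['image'][80:200,240:360],(600,600),interpolation=cv2.INTER_CUBIC)
cv2.imwrite('pics/a4.png',a)
E
```

```text
[0.59808781 0.04071951 0.19134288] [-0.50997574 -0.75578388  0.77145794] [[290.79194034 152.43428415]]
```

View pics/a4.png

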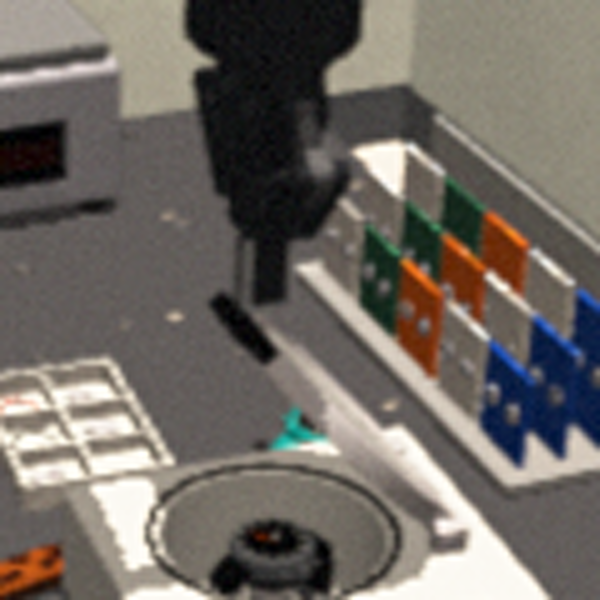

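The lid is following: the tab is now at crop (243,327) and the tip at (262,302). I continue along the arc.

Request:
send_rows(translation=[[0.39, 0, 0.32], [0.39, 0, 0.32], [0.32, 0, 0.39], [0.32, 0, 0.39], [0, 0, 0]], rotation=[[0, 0, 0], [0, 0, 0], [0, 0, 0], [0, 0, 0], [0, 0, 0]], grip=[0, 0, 0, 0, 0])

```text
time: 6.55
eef_pos: [0.5535, 0.0421, 0.1468]
tcp_rot: [0.013, 1.0, 0.0, -0.002]
contact_force: [0.2, 0.3, 0.2]
opening: 0.004
```

```bash
python3 - <<'E'
from h import *
c=cam('side','sideE.png'); e=ctrl.get_state()
print(e['eef_pos'],e['contact_force'],proj(c,e['eef_pos']))
a=cv2.resize(c['image'][100:220,220:340],(600,600),interpolation=cv2.INTER_CUBIC)
cv2.imwrite('pics/a5.png',a)
E
```

```text
[0.55461786 0.04196679 0.14783203] [ 0.2740721   0.94698135 -0.56534435] [[273.0090136  171.35646242]]
```

View pics/a5.png

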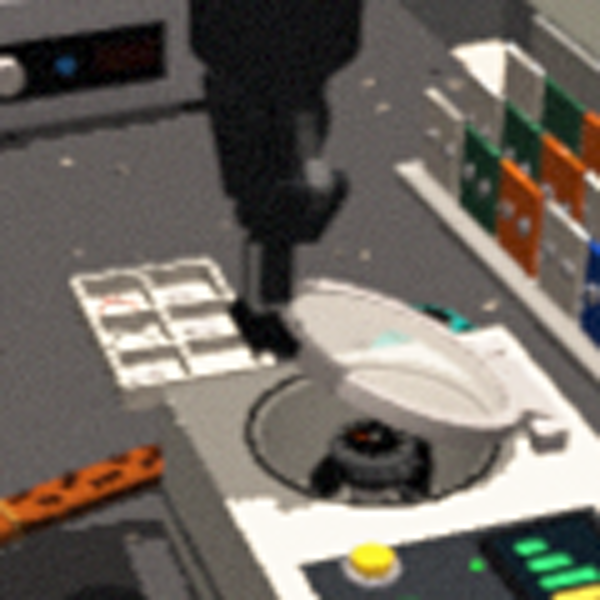

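The lid is at about 0.5 rad and the tip sits on the tab. I keep following it down.

Request:
send_rows(translation=[[0.23, 0, 0.44], [0.23, 0, 0.44], [0.14, 0, 0.46], [0, 0, 0], [0, 0, 0]], rotation=[[0, 0, 0], [0, 0, 0], [0, 0, 0], [0, 0, 0], [0, 0, 0]], grip=[0, 0, 0, 0, 0])

```text
time: 7.22
eef_pos: [0.5377, 0.0423, 0.1086]
tcp_rot: [0.013, 1.0, -0.0, 0.0]
contact_force: [0.2, -0.8, 0.3]
opening: 0.004
```

Request:
send_rows(translation=[[0, 0, 0.2], [0, 0, 0.2], [0, 0, 0], [0, 0, 0]], rotation=[[0, 0, 0], [0, 0, 0], [0, 0, 0], [0, 0, 0]], grip=[0, 0, 0, 0])

```text
time: 7.72
eef_pos: [0.5376, 0.0424, 0.0965]
tcp_rot: [0.013, 1.0, 0.0, -0.0]
contact_force: [-0.3, 0.4, 0.2]
opening: 0.002
```

There's no force at eef z 0.0965, which is below the shut tab top, so the tips really are higher than reported. I continue in small steps.

Request:
send_rows(translation=[[0, 0, 0.1], [0, 0, 0.1], [0, 0, 0.1], [0, 0, 0]], rotation=[[0, 0, 0], [0, 0, 0], [0, 0, 0], [0, 0, 0]], grip=[0, 0, 0, 0])

```text
time: 8.22
eef_pos: [0.5373, 0.0424, 0.0871]
tcp_rot: [0.013, 1.0, 0.0, -0.0]
contact_force: [1.0, -0.1, 0.7]
opening: -0.001
```

Request:
send_rows(translation=[[0, 0, 0.1], [0, 0, 0]], rotation=[[0, 0, 0], [0, 0, 0]], grip=[0, 0])

```text
time: 8.48
eef_pos: [0.5373, 0.0424, 0.0842]
tcp_rot: [0.013, 1.0, 0.0, -0.0]
contact_force: [-0.1, 0.6, 0.6]
opening: -0.003
```

```bash
python3 - <<'E'
from h import *
c=cam('side','sideF.png'); e=ctrl.get_state()
print(e['eef_pos'],e['contact_force'],proj(c,e['eef_pos']))
a=cv2.resize(c['image'][120:240,210:350],(700,600),interpolation=cv2.INTER_CUBIC)
cv2.imwrite('pics/a6.png',a)
E
```

```text
[0.53746337 0.04238789 0.0844001 ] [-0.10312388  0.19702968  0.15891354] [[265.98007131 194.52106479]]
```

View pics/a6.png

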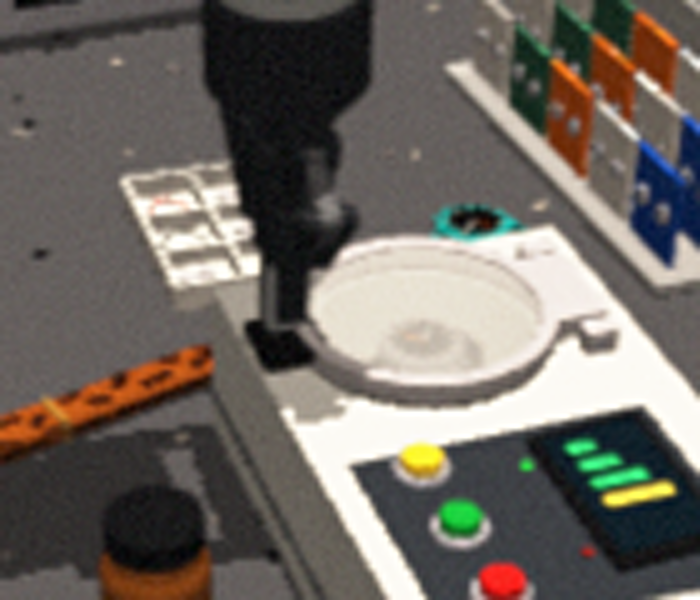

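The lid looks almost shut, with the tab at crop (280,345) and the tip on it. I press on in small steps until force appears.

Request:
send_rows(translation=[[0, 0, 0.1], [0, 0, 0]], rotation=[[0, 0, 0], [0, 0, 0]], grip=[0, 0])

```text
time: 8.78
eef_pos: [0.5373, 0.0424, 0.0812]
tcp_rot: [0.013, 1.0, 0.0, -0.0]
contact_force: [0.3, -0.2, 0.7]
opening: 0.001
```

Request:
send_rows(translation=[[0, 0, 0.07], [0, 0, 0]], rotation=[[0, 0, 0], [0, 0, 0]], grip=[0, 0])

```text
time: 9.02
eef_pos: [0.5374, 0.0424, 0.0792]
tcp_rot: [0.013, 1.0, 0.0, -0.0]
contact_force: [-0.8, 0.0, -0.1]
opening: -0.002
```

Request:
send_rows(translation=[[0, 0, 0.05], [0, 0, 0]], rotation=[[0, 0, 0], [0, 0, 0]], grip=[0, 0])

```text
time: 9.28
eef_pos: [0.5376, 0.0424, 0.0779]
tcp_rot: [0.013, 1.0, 0.0, 0.0]
contact_force: [0.2, -1.2, -0.4]
opening: -0.001
```

Request:
send_rows(translation=[[0, 0, 0.05], [0, 0, 0]], rotation=[[0, 0, 0], [0, 0, 0]], grip=[0, 0])

```text
time: 9.52
eef_pos: [0.5376, 0.0424, 0.0778]
tcp_rot: [0.013, 1.0, -0.0, -0.0]
contact_force: [-3.5, 0.2, 7.0]
opening: 0.003
```

Request:
send_rows(translation=[[0, 0, 0.05], [0, 0, 0]], rotation=[[0, 0, 0], [0, 0, 0]], grip=[0, 0])

```text
time: 9.78
eef_pos: [0.5376, 0.0424, 0.0777]
tcp_rot: [0.013, 1.0, -0.0, -0.001]
contact_force: [-7.4, 0.2, 13.8]
opening: 0.001
```

```bash
python3 - <<'E'
from h import *
c=cam('side','sideG.png'); e=ctrl.get_state()
print(e['eef_pos'],e['contact_force'])
f=cv2.imread('pics/sideF.png').astype(int)
d=np.abs(f-c['image']).sum(2)>70
ys,xs=np.where(d[120:240,210:350]); print(len(ys))
for x0,x1,n in((257,274,'tip/tab'),(275,320,'ring')): 
  m=(xs+210>=x0)&(xs+210<=x1); print(n,m.sum(),(ys[m]+120).min() if m.any() else '',(ys[m]+120).max() if m.any() else '')
# subpixel shift of ring lower edge / tip
for nm,(y0,y1,x0,x1) in dict(ring=(185,203,278,315),tab=(186,196,258,272)).items():
  A=f[y0:y1,x0:x1].mean(2).astype(np.float32);B=c['image'][y0:y1,x0:x1].mean(2).astype(np.float32)
  print(nm,cv2.phaseCorrelate(A,B))
E
```

```text
[0.53765642 0.0423492  0.07771467] [-6.9582832  -0.83461739 13.28918435]
353
tip/tab 192 120 188
ring 130 120 202
ring ((0.022528022251762536, -0.0717107240628625), 1.0107680367098915)
tab ((0.454415960276644, 0.29528025164882443), 1.005627514521281)
```

It stopped hard at eef z 0.0777 with 14 N up, so the lid is shut and the tip offset is about 32 mm. I raise and move over the green key.

Request:
send_rows(translation=[[0, 0, -0.2], [0, 0, -0.7], [0, 0, -1], [0, 0, -0.2], [0, 0, 0]], rotation=[[0, 0, 0], [0, 0, 0], [0, 0, 0], [0, 0, 0], [0, 0, 0]], grip=[0, 0, 0, 0, 0])

```text
time: 10.45
eef_pos: [0.5375, 0.0424, 0.1377]
tcp_rot: [0.013, 1.0, -0.0, 0.0]
contact_force: [1.1, 0.1, 0.1]
opening: 0.002
```

Request:
send_rows(translation=[[-0.19, -1, 0], [-0.19, -1, 0], [-0.19, -1, 0], [-0.19, -1, 0], [-0.19, -1, 0]], rotation=[[0, 0, 0], [0, 0, 0], [0, 0, 0], [0, 0, 0], [0, 0, 0]], grip=[0, 0, 0, 0, 0])

```text
time: 11.08
eef_pos: [0.561, -0.1089, 0.1357]
tcp_rot: [0.013, 1.0, 0.001, -0.002]
contact_force: [-0.8, 0.2, 0.5]
opening: -0.001
```

Request:
send_rows(translation=[[0, 0, 0.5], [0, 0, 0]], rotation=[[0, 0, 0], [0, 0, 0]], grip=[0, 0])

```text
time: 11.32
eef_pos: [0.5597, -0.1071, 0.1194]
tcp_rot: [0.013, 1.0, 0.001, -0.003]
contact_force: [0.0, 0.2, -0.1]
opening: -0.001
```

```bash
python3 - <<'E'
from h import *
c=cam('side','sideH.png');t=cam('top','topH.png'); e=ctrl.get_state()
p=e['eef_pos']+[0,0,.032]
print(p,e['contact_force'],proj(c,p),proj(t,p))
a=cv2.resize(c['image'][130:250,240:360],(400,400),interpolation=cv2.INTER_CUBIC)
q=(proj(c,[p])[0]-[240,130]+.5)*400/120; cv2.circle(a,tuple(q.astype(int)),3,(255,0,255),1)
b=cv2.resize(t['image'][100:200,220:350],(0,0),fx=3,fy=4,interpolation=cv2.INTER_CUBIC)
b=b[:400]
q=(proj(t,[p])[0]-[220,100]+.5)*[3,4]; cv2.circle(b,tuple(q.astype(int)),3,(255,0,255),1)
cv2.imwrite('pics/a7.png',np.hstack([a,b]))
E
```

```text
[ 0.56104994 -0.10708127  0.15346841] [-0.3680864   0.74395599  0.12681921] [[302.12371804 204.04543433]] [[315.86014238 167.50569125]]
```

View pics/a7.png

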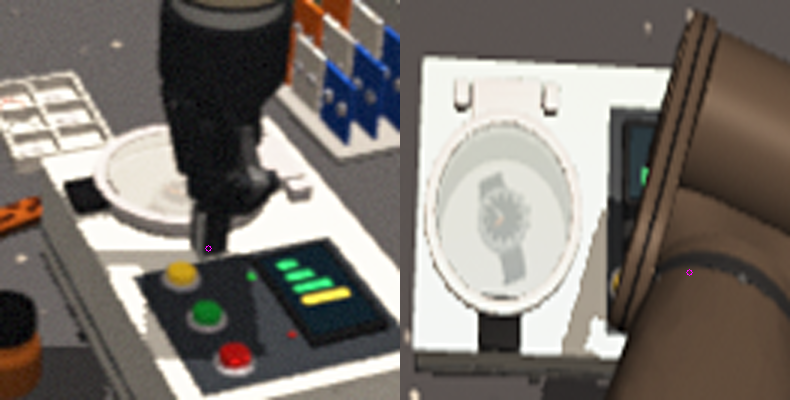

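The lid is shut, and the tip at (208,250) is straight above the green key at (208,312). I descend onto it.

Request:
send_rows(translation=[[0, 0, 0.7], [0, 0, 0.5], [0, 0, 0.1], [0, 0, 0]], rotation=[[0, 0, 0], [0, 0, 0], [0, 0, 0], [0, 0, 0]], grip=[0, 0, 0, 0])

```text
time: 11.92
eef_pos: [0.5621, -0.1081, 0.084]
tcp_rot: [0.013, 1.0, 0.0, -0.0]
contact_force: [-0.2, 0.2, 0.5]
opening: -0.002
```

Request:
send_rows(translation=[[0, 0, 0.1], [0, 0, 0]], rotation=[[0, 0, 0], [0, 0, 0]], grip=[0, 0])

```text
time: 12.18
eef_pos: [0.5622, -0.1084, 0.0812]
tcp_rot: [0.013, 1.0, -0.0, 0.0]
contact_force: [1.4, 1.0, 0.6]
opening: 0.005
```

Request:
send_rows(translation=[[0, 0, 0.1], [0, 0, 0]], rotation=[[0, 0, 0], [0, 0, 0]], grip=[0, 0])

```text
time: 12.42
eef_pos: [0.5618, -0.1083, 0.0777]
tcp_rot: [0.013, 1.0, 0.0, -0.0]
contact_force: [-0.5, 0.7, 0.8]
opening: -0.0
```

Request:
send_rows(translation=[[0, 0, 0.1], [0, 0, 0]], rotation=[[0, 0, 0], [0, 0, 0]], grip=[0, 0])

```text
time: 12.68
eef_pos: [0.5618, -0.1083, 0.0745]
tcp_rot: [0.013, 1.0, 0.0, -0.0]
contact_force: [-0.0, -0.1, 0.5]
opening: -0.002
```

Request:
send_rows(translation=[[0, 0, 0.07], [0, 0, 0]], rotation=[[0, 0, 0], [0, 0, 0]], grip=[0, 0])

```text
time: 12.92
eef_pos: [0.5621, -0.1084, 0.0729]
tcp_rot: [0.013, 1.0, -0.0, 0.0]
contact_force: [-0.5, 0.1, 0.1]
opening: -0.002
```

Request:
send_rows(translation=[[0, 0, 0.05], [0, 0, 0]], rotation=[[0, 0, 0], [0, 0, 0]], grip=[0, 0])

```text
time: 13.18
eef_pos: [0.5622, -0.1084, 0.0716]
tcp_rot: [0.013, 1.0, -0.0, 0.0]
contact_force: [-0.5, -0.0, 1.9]
opening: 0.002
```

Contact with the key begins (1.9 N). I go down a few mm more.

Request:
send_rows(translation=[[0, 0, 0.05], [0, 0, 0]], rotation=[[0, 0, 0], [0, 0, 0]], grip=[0, 0])

```text
time: 13.42
eef_pos: [0.5622, -0.1084, 0.0701]
tcp_rot: [0.013, 1.0, -0.0, 0.0]
contact_force: [-0.2, 0.5, 2.6]
opening: 0.004
```

Request:
send_rows(translation=[[0, 0, 0.05], [0, 0, 0]], rotation=[[0, 0, 0], [0, 0, 0]], grip=[0, 0])

```text
time: 13.68
eef_pos: [0.5622, -0.1084, 0.0686]
tcp_rot: [0.013, 1.0, -0.0, 0.0]
contact_force: [-1.3, -0.0, 3.9]
opening: 0.003
```

Request:
send_rows(translation=[[0, 0, 0.04], [0, 0, 0], [0, 0, 0]], rotation=[[0, 0, 0], [0, 0, 0], [0, 0, 0]], grip=[0, 0, 0])

```text
time: 14.05
eef_pos: [0.5622, -0.1084, 0.0678]
tcp_rot: [0.013, 1.0, -0.0, 0.0]
contact_force: [-1.7, 0.8, 6.1]
opening: 0.002
```

The force passes 4.8 N with travel of about 4.5–5 mm, so the key is at its stop. I release and withdraw.

Request:
send_rows(translation=[[0, 0, -0.2], [0, 0, -0.6], [0, 0, -1], [0, 0, -1], [0, 0, -1]], rotation=[[0, 0, 0], [0, 0, 0], [0, 0, 0], [0, 0, 0], [0, 0, 0]], grip=[0, 0, 0, 0, 0])

```text
time: 14.68
eef_pos: [0.5618, -0.1082, 0.1825]
tcp_rot: [0.013, 1.0, 0.0, -0.0]
contact_force: [0.2, -0.2, 1.0]
opening: -0.001
```

Request:
send_rows(translation=[[0.5, -1, -1], [0.5, -1, -1], [0.5, -1, 0], [0.5, -1, 0], [0, 0, 0]], rotation=[[0, 0, 0], [0, 0, 0], [0, 0, 0], [0, 0, 0], [0, 0, 0]], grip=[0, 0, 0, 0, 0])

```text
time: 15.3
eef_pos: [0.4979, -0.2281, 0.2416]
tcp_rot: [0.015, 1.0, -0.0, 0.0]
contact_force: [0.6, 1.3, 0.1]
opening: -0.0
```

```bash
python3 - <<'E'
from h import *
c=cam('side','sideI.png');t=cam('top','topI.png'); e=ctrl.get_state()
print(e['eef_pos'],e['contact_force'])
a=cv2.resize(c['image'][120:300,170:390],(440,360),interpolation=cv2.INTER_CUBIC)
b=cv2.resize(t['image'][90:290,120:420],(450,300),interpolation=cv2.INTER_CUBIC)[:,:360]
b=cv2.copyMakeBorder(b,0,60,0,0,cv2.BORDER_CONSTANT)
cv2.imwrite('pics/a8.png',np.hstack([a,b]))
E
```

```text
[ 0.49873513 -0.22651217  0.24135446] [ 1.03461702 -0.33619374 -0.84364192]
```

View pics/a8.png

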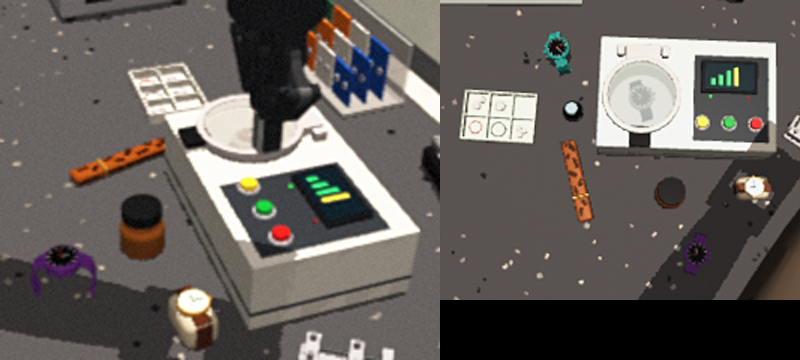

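The lid is shut, all three keys look up, nothing has visibly moved, and the arm is clear of everything.

```bash
python3 -c "
from h import *
print(ticket.sign_off())"
```

```text
the job is handed in; nothing more can be done
None
```

I closed the tester's lid with the shut fingertips, pressed the green key, let it spring back and withdrew. The job was handed in at about 15 s; sign-off gave no verdict.

- **Lid:** I pushed it along its arc to the hard stop, where the arm read about 14 N upward. The later pictures show it flat on the chamber.
- **Green key:** it was pressed to its stop, peaking at 6.1 N against the 4.8 N stop force, with about 5 mm of travel. I judged the travel from force and tool height, because the key joint can't be read directly.
- **Final check:** the last pictures show the lid shut and all three keys up. The sports watch is still in place under the lid, and everything in view on the counter looks unmoved. The screwdriver and most of the case clamp were outside those crops, but the arm never went near them.
- **What disagreed:** the fingertips sat about 32 mm higher than the reported tool position, seen in the side camera and confirmed by contact with the lid. I allowed for this from then on.

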